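Switch off and sink the pop-up socket tower

ROBOT

A 7-joint arm with a two-finger parallel gripper is mounted at the origin on a cart in front of the work surface, level with it; the furniture and walls round the work are solid. World frame = base frame: x ahead of the robot, y to its left, z up, the work surface at z = 0. Lengths are in m, angles in rad, forces in N, time in s.
With the tool pointing down it reaches from about 0.425 to 0.925 m from the base axis. Payload 6.8 kg.
Tool frame: the origin (TCP) lies at the very end of the fingers, on their centre line; the grasp point (between the pads) lies 19 mm behind it (bot.grasp_offset is the distance from the TCP to the grasp point, in m); z points along the fingers, y is the direction in which the jaws open and shut (so a half turn about z gives the same grasp; the last joint's range is limited). The gripper opens to 85 mm and grips with 20 to 120 N. Pads are 22 mm wide; open, the fingers measure 114 mm over their backs; the gripper's body (76 mm by 85 mm) begins 54 mm behind the grasp point. The pads swing forward as they close: fully open they stand 13 mm farther back than shut.
Start: joints at [1.183, 0.477, 0.022, 1.555, -0.011, 1.109, -0.083], TCP at [0.186, -0.649, 0.231] pointing down, gripper open.
Joint ranges: [-2.96, 2.96], [-0.34, 2.1], [-1.41, 1.46], [0.24, 2.44], [-1.37, 4.51], [0.17, 1.92], [-2.96, 2.96]. Speed limits (rad/s): [2.39, 2.39, 3.14, 3.14, 3.14, 3.14, 3.14].

INTERFACE

Orientations are given as a unit quaternion [w, x, y, z].
In Python, from station import monitor, cams, bot, finder gives the robot as it stands.
- The arm moves only by the tool jog_arm, never from a script. Its argument "plan" is a list of rows, each an object of numbers: "x", "y", "z": the shift along the tool's x, y, z as a fraction of full scale; "wx", "wy", "wz": the turn, a rotation vector about the tool's x, y, z as a fraction of full scale. A call has 1 to 12 rows; each row is the pose to reach, as a shift and turn from the pose measured when the call began, along the tool's axes at that moment, turning the shorter way round; what a row does not reach only later rows make up. Full scale, the value 1, is 20 cm for a shift and 180 degrees for a turn. A row lasts 1/12 s, in which the tool goes at most 41.7 mm and 7.16 degrees, less where a joint would pass 70% of its speed; a pose out of reach is approached as far as the arm can. A call with a number of a shift or a turn outside -1 to 1 is refused whole. A call with a gripper value outside its range is refused whole. "hand" is the opening, from -1 (shut) to 1 (fully open), set as the call begins (left out, the last holds). The fingers move at their own pace and stop on an object; "grip_force" is the grip in N (left out, the last holds). Time passes only in rows, so rows that repeat a pose let the fingers close. It gives the time, the measured TCP pose, the force and the opening at its end, in the units of the state.
- monitor.get_obs(): the state, without advancing time (a new reading comes with each control period).
- cams.read_camera(name): name is "side" or "top" or "wrist"; returns the picture (420x560x3 uint8, red, green, blue); there is no depth.
- cams.get_calibration(name): a dict with "fx", "fy", "cx", "cy" (pixels), "extrinsics" (4x4, takes a point from world to camera coordinates). Camera axes: x right, y down, z forward; pixel columns grow to the right and rows downward; lengths in m; the calibration is good to about 2 mm. A picture is of the moment at which its call begins: read the wrist's pose just before it. get_calibration takes no time and is no camera call; for the wrist camera it gives the pose at the moment of the call.
- bot.hand_in(): hands the job in, once; it reports no verdict.
Trained networks look in the newest picture that a camera, given by its name, has taken for a name from the list of things; names that differ only in an ending like _2 or _b are one class to them, and where a whole thing is asked for, a point or a joint stands for the part that bears it (a point fixed in the world has none). Each returns a list of dicts, best first, with "confidence" (0 to 1); they miss things now and then, are a little off and sometimes report something else, mostly with a low value. They report only what shows in the picture. A call takes as long as a camera call.
- finder.find_in(camera, target): "bbox" ([left, top, width, height] in pixels, round what is visible of it).
- finder.place_of(camera, target): "location" ([column, row] in pixels: a listed point, or the origin of a listed thing).
The state is a dict: "t": time; "q": joint angles; "joint_vel": joint speeds; "joint_torque": joint torques, N m; "eef_pos": TCP position; "tool_rot": TCP orientation; "contact_force": force on the tool from outside, world axes, zero at the start; "torque": the same for the moment, N m; "gripper_width": opening from 0.0 (shut) to 1.0 (fully open).
Only numpy, scipy, OpenCV 4.12 (cv2) and the standard library are available. Lean on these libraries where they do the work, as an engineer would, in place of code of your own. Each camera call takes 0.05 s, during which the arm holds its last target. There are 200 camera calls.

TASK

The bar is closing, so put the pop-up socket tower away. Switch it off with a light fingertip push on the raised end of the rocker switch in its cap, and only once it is off press the tower down by its cap, not by the switch and without ramming it, until it is fully home on its bezel; leave the cup and saucer, the glass and the sugar caddy round it where they stand.

Things in the scene. Friction and masses are not known exactly. Their poses are not given: they have to be found in the camera images.
- socket_unit: Pop-up socket unit, fixed in the worktop. Origin: on the worktop, middle of its square steel bezel, 116 x 116 x 4 mm; x, y along the bezel's sides, z up. Out of it stands the tower: an aluminium column 80 x 80 mm with sockets in its sides and an overhanging cap 104 x 104 x 10 mm, centred on the bezel. The +y half of the cap carries the rocker switch; the -y half is plain.
- cap_home (a point): Fixed point, 14 mm above the worktop: middle of the cap's top (tower_c1 is the cap's centre, 5 mm lower) once the tower is home (cap on bezel, hard stop). The tower slides straight down and stays where it is left. At the start its cap top is 54 to 89 mm above the worktop; THAT HEIGHT IS NOT MEASURED: find it by touch or sight. It stays put under 16 N and slides at 17 to 22 N of push.
- plate_home (a point): Fixed point of the unit, 14 mm above the worktop at y -24 mm of socket_unit: middle of the flat brushed push plate, 70 mm (x) by 36 mm (y), on the plain half of the cap once the tower is home. Before that the plate is straight above this point, at the cap's unmeasured height. Axes as socket_unit.
- switch_home (a point): Fixed point of the unit, at y +26 mm of socket_unit and at cap-top height once home; the rocker's pivot is straight above it. Black rocker, 40 mm along x, 26 mm along y: two flat faces, each 20 mm, in a shallow V, which meets 3.5 mm above the cap. One face always lies level there, the other slopes up to an outer edge 11 mm above the cap.
- rocker (a joint): Angle of the rocker, rad. -0.2 = on (the start: +x end, with round dot, standing up); +0.2 = off (+x end level, -x end up). Over-centre: the raised outer edge resists with 5 to 6 N at first, less as it goes down; 4 mm lower the rocker is level (0) and snaps over by itself. It then rests on a hard stop, and more push goes through it into the tower. It bears 16 N at most.
- served_cup_saucer: Bystander: white saucer, 114 mm across, 14 mm high, loose, origin at the centre of its underside, z up.
- served_cup: Bystander: small white coffee cup with handle, 59 x 83 x 52 mm, standing loose on the saucer; origin at the centre of its underside, z up.
- water_glass: Bystander: waisted water glass, 62 mm across, 88 mm high, loose; origin at the centre of its underside, z up.
- sugar_caddy: Bystander: black caddy of sugar sachets, 72 x 76 x 69 mm, loose, beside the unit (four like it stand farther back); origin at the centre of its underside, z up.

How it is judged:
By the outcome, as a careful person would: the job done as asked, in the order asked, and still so for the second after the job is handed in, with the robot touching nothing.
It also fails if it takes over 45 s, if anything falls off the work surface, if the arm or the gripper's body presses on something with over 40 N, if the wrist force passes 120 N, or if a joint passes its speed limit or range.

## Working session

There is one attempt and no reset: what is moved stays moved. The work goes in short steps, Python scripts to look and compute and a tool call to move; the robot and the scene stay as the last step left them, time stands still between calls to the robot, and variables do not carry over. Pictures are saved under pics/ and viewed, about 8 in all and at most 12, crops included, and the job is handed in when it is done.

Besides the shell and the picture viewer there is one more tool, called after ">>>" as name(argument=value, ...) on one line, values as JSON. jog_arm: Moves the arm, as the interface text tells. Shift numbers are shares of 20 cm and turn numbers shares of 180 degrees, none past 1 either way. Its arguments: {"type":"object","properties":{"plan":{"type":"array","items":{"type":"object","properties":{"x":{"type":"number","minimum":-1,"maximum":1},"y":{"type":"number","minimum":-1,"maximum":1},"z":{"type":"number","minimum":-1,"maximum":1},"wx":{"type":"number","minimum":-1,"maximum":1},"wy":{"type":"number","minimum":-1,"maximum":1},"wz":{"type":"number","minimum":-1,"maximum":1}}}},"hand":{"type":"number"},"grip_force":{"type":"number"}},"required":["plan"]}

```bash
mkdir -p pics; ls; cat > h.py <<'E'
import numpy as np, cv2
from station import monitor, cams, bot, finder
def ray(cam,px):
    c=cams.get_calibration(cam);E=np.array(c["extrinsics"]);R,t=E[:3,:3],E[:3,3]
    d=R.T@np.array([(px[0]-c["cx"])/c["fx"],(px[1]-c["cy"])/c["fy"],1]);return -R.T@t,d
def atz(cam,px,z):
    o,d=ray(cam,px);return o+d*(z-o[2])/d[2]
def proj(cam,p):
    c=cams.get_calibration(cam);E=np.array(c["extrinsics"]);q=E[:3,:3]@np.array(p)+E[:3,3]
    return np.array([c["fx"]*q[0]/q[2]+c["cx"],c["fy"]*q[1]/q[2]+c["cy"]])
def snap(cam,name):
    im=np.asarray(cams.read_camera(cam));cv2.imwrite("pics/"+name+".png",im[:,:,::-1]);return im
E
python3 - <<'E'
from h import *
np.set_printoptions(precision=4,suppress=True)
o=monitor.get_obs();print(o["eef_pos"],o["tool_rot"],o["t"],o["contact_force"])
a=snap("top","top1");b=snap("side","side1")
cv2.imwrite("pics/both1.png",cv2.resize(np.vstack([a,b])[:,:,::-1],(400,600)))
for c in("top","side"):
    print(c,"cam pos",ray(c,[280,210]))
    for n in("socket_unit","cap_home","plate_home","switch_home","served_cup","served_cup_saucer","water_glass","sugar_caddy"):
        r=finder.place_of(c,n)[:2]
        print(n,[(np.round(x["location"],1),round(x["confidence"],2),atz(c,x["location"],0)[:2].round(3)) for x in r])
print(monitor.get_obs()["t"])
E
```

```text
pics
[ 0.1862 -0.6482  0.2303] [-0.0009  0.9902  0.1394 -0.0002] 0.0 [0.8268 0.7334 0.1836]
top cam pos (array([0.4561, 0.0432, 0.9846]), array([ 0.1259, -0.0213, -0.9919]))
socket_unit [(array([278.2, 232.7]), 0.65, array([0.53 , 0.027]))]
cap_home []
plate_home []
switch_home [(array([268.9, 237.8]), 0.66, array([0.518, 0.048]))]
served_cup [(array([216.4, 192.6]), 0.72, array([0.622, 0.166])), (array([332.1, 193.2]), 0.67, array([ 0.619, -0.097]))]
served_cup_saucer [(array([336.4, 192.9]), 0.96, array([ 0.619, -0.107])), (array([230.8, 272.6]), 0.57, array([0.442, 0.133]))]
water_glass [(array([219.2, 191.6]), 0.69, array([0.624, 0.159]))]
sugar_caddy [(array([231.6, 271.8]), 0.63, array([0.444, 0.131]))]
side cam pos (array([ 0.4316, -0.6628,  0.5902]), array([ 0.1753,  0.8171, -0.5503]))
socket_unit [(array([257.8, 265. ]), 0.91, array([0.539, 0.034]))]
cap_home [(array([260.3, 261.1]), 0.77, array([0.546, 0.045])), (array([318.1, 306.1]), 0.61, array([ 0.624, -0.093]))]
plate_home [(array([268. , 270.1]), 0.8, array([0.556, 0.016])), (array([249. , 252.8]), 0.69, array([0.528, 0.074]))]
switch_home [(array([205.1, 238.6]), 0.61, array([0.446, 0.137])), (array([248. , 253.8]), 0.56, array([0.526, 0.071]))]
served_cup [(array([319.4, 300.7]), 0.59, array([ 0.63 , -0.081]))]
served_cup_saucer [(array([319.7, 305.9]), 0.65, array([ 0.627, -0.093]))]
water_glass [(array([289.7, 219.9]), 0.81, array([0.632, 0.171]))]
sugar_caddy [(array([206.9, 237.9]), 0.89, array([0.45 , 0.138]))]
0.9
```

View pics/top1.png

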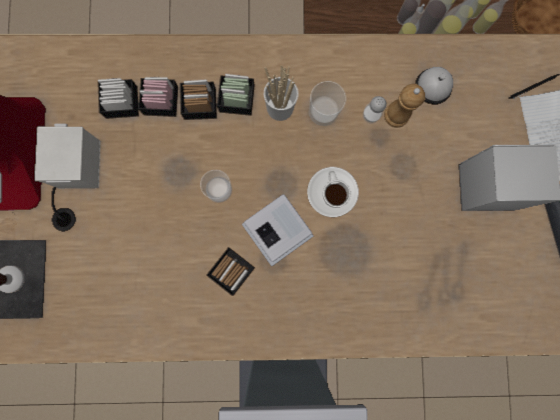

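View pics/side1.png

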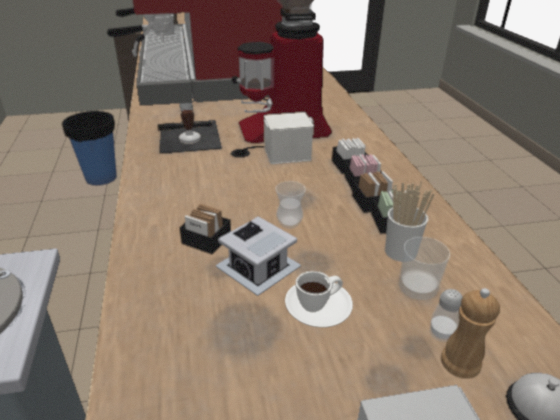

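Top picture: the unit is at about (278,232), with the black switch left and below at (268,235) and the plate at (290,222). The cup and saucer are at (333,192), the glass at (217,186) and the caddy at (231,271). The unit's yaw is about 30°. The side view agrees. I'll move in for a closer wrist look.

>>> jog_arm(plan=[{"x": 0.1, "y": -0.08, "z": -0.1}, {"x": 0.22, "y": -0.17, "z": -0.2}, {"x": 0.34, "y": -0.27, "z": -0.3}, {"x": 0.46, "y": -0.37, "z": -0.4}, {"x": 0.58, "y": -0.46, "z": -0.4}, {"x": 0.7, "y": -0.56, "z": -0.4}, {"x": 0.75, "y": -0.6, "z": -0.4}, {"x": 0.75, "y": -0.6, "z": -0.4}], hand=-1, grip_force=40)

```text
invalid input at $.plan[0]: expected keys x, y, z, wx, wy, wz
```

>>> jog_arm(plan=[{"x": 0.1, "y": -0.14}, {"x": 0.2, "y": -0.28}, {"x": 0.3, "y": -0.42}, {"x": 0.4, "y": -0.56}, {"x": 0.5, "y": -0.7}, {"x": 0.6, "y": -0.84}, {"x": 0.7, "y": -0.98}, {"x": 0.7, "y": -0.98}])

```text
invalid input at $.plan[0]: expected keys x, y, z, wx, wy, wz
```

>>> jog_arm(plan=[{"x": 0.08, "y": -0.15}, {"x": 0.16, "y": -0.3}, {"x": 0.24, "y": -0.45}, {"x": 0.32, "y": -0.6}, {"x": 0.4, "y": -0.75}, {"x": 0.45, "y": -0.85}, {"x": 0.45, "y": -0.85}])

```text
invalid input at $.plan[0]: expected keys x, y, z, wx, wy, wz
```

>>> jog_arm(plan=[{"x": 0.1, "y": -0.08, "z": -0.1, "wx": 0, "wy": 0, "wz": 0}, {"x": 0.22, "y": -0.17, "z": -0.2, "wx": 0, "wy": 0, "wz": 0}, {"x": 0.34, "y": -0.27, "z": -0.3, "wx": 0, "wy": 0, "wz": 0}, {"x": 0.46, "y": -0.37, "z": -0.4, "wx": 0, "wy": 0, "wz": 0}, {"x": 0.58, "y": -0.46, "z": -0.4, "wx": 0, "wy": 0, "wz": 0}, {"x": 0.7, "y": -0.56, "z": -0.4, "wx": 0, "wy": 0, "wz": 0}, {"x": 0.75, "y": -0.6, "z": -0.4, "wx": 0, "wy": 0, "wz": 0}, {"x": 0.75, "y": -0.6, "z": -0.4, "wx": 0, "wy": 0, "wz": 0}], hand=-1, grip_force=40)

```text
t: 1.57
eef_pos: [0.3005, -0.4889, 0.3118]
tool_rot: [-0.0, 0.99, 0.142, 0.001]
contact_force: [-0.3, 0.0, 0.5]
gripper_width: 0.001
```

>>> jog_arm(plan=[{"x": 0.1, "y": -0.14, "z": 0, "wx": 0, "wy": 0, "wz": 0}, {"x": 0.2, "y": -0.28, "z": 0, "wx": 0, "wy": 0, "wz": 0}, {"x": 0.3, "y": -0.42, "z": 0, "wx": 0, "wy": 0, "wz": 0}, {"x": 0.4, "y": -0.56, "z": 0, "wx": 0, "wy": 0, "wz": 0}, {"x": 0.5, "y": -0.7, "z": 0, "wx": 0, "wy": 0, "wz": 0}, {"x": 0.6, "y": -0.84, "z": 0, "wx": 0, "wy": 0, "wz": 0}, {"x": 0.7, "y": -0.98, "z": 0, "wx": 0, "wy": 0, "wz": 0}, {"x": 0.7, "y": -0.98, "z": 0, "wx": 0, "wy": 0, "wz": 0}])

```text
t: 2.23
eef_pos: [0.3818, -0.2562, 0.3123]
tool_rot: [-0.001, 0.989, 0.146, 0.001]
contact_force: [-0.1, 0.2, -0.2]
gripper_width: 0.004
```

>>> jog_arm(plan=[{"x": 0.08, "y": -0.15, "z": 0, "wx": 0, "wy": 0, "wz": 0}, {"x": 0.16, "y": -0.3, "z": 0, "wx": 0, "wy": 0, "wz": 0}, {"x": 0.24, "y": -0.45, "z": 0, "wx": 0, "wy": 0, "wz": 0}, {"x": 0.32, "y": -0.6, "z": 0, "wx": 0, "wy": 0, "wz": 0}, {"x": 0.4, "y": -0.75, "z": 0, "wx": 0, "wy": 0, "wz": 0}, {"x": 0.45, "y": -0.85, "z": 0, "wx": 0, "wy": 0, "wz": 0}, {"x": 0.45, "y": -0.85, "z": 0, "wx": 0, "wy": 0, "wz": 0}])

```text
t: 2.82
eef_pos: [0.4199, -0.0638, 0.3133]
tool_rot: [-0.001, 0.989, 0.149, 0.002]
contact_force: [0.3, -0.2, -0.3]
gripper_width: 0.005
```

```bash
python3 - <<'E'
from h import *
o=monitor.get_obs();print(o["eef_pos"])
im=snap("wrist","w1");o,d=ray("wrist",[280,210]);print(o,d,cams.get_calibration("wrist")["fx"])
print(proj("wrist",[.53,.027,.07]))
for n in("socket_unit","plate_home","switch_home"):
    print(n,[(np.round(x["location"],1),round(x["confidence"],2)) for x in finder.place_of("wrist",n)[:2]])
E
```

```text
[ 0.41991763 -0.06382598  0.31325721]
[ 0.48244781 -0.04721182  0.45684468] [-0.25221713 -0.06029174 -0.96588687] 334.59359893416774
[231.77645359  55.21684169]
socket_unit [(array([242.8,  64.1]), 0.78)]
plate_home []
switch_home []
```

View pics/w1.png

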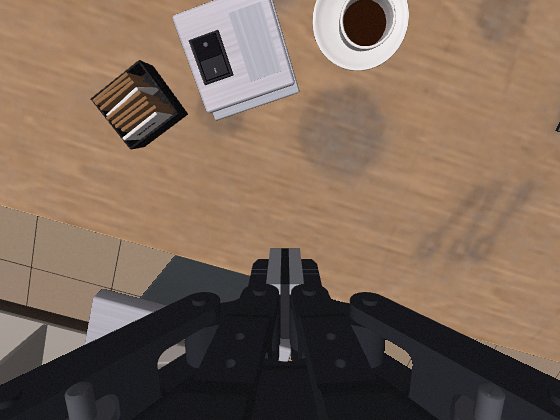

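Wrist picture: the cap spans about (173..299, 0..115), with the top edge cut off. The switch is at (211,57) with its dot at (206,45), and the plate is at (257,45). I'll move a little forward and turn with the unit so the whole cap is in view.

>>> jog_arm(plan=[{"x": 0.08, "y": -0.04, "z": 0, "wx": 0, "wy": 0, "wz": -0.03}, {"x": 0.16, "y": -0.08, "z": 0, "wx": 0, "wy": 0, "wz": -0.06}, {"x": 0.25, "y": -0.12, "z": 0, "wx": 0, "wy": 0, "wz": -0.09}, {"x": 0.25, "y": -0.12, "z": 0, "wx": 0, "wy": 0, "wz": -0.1}, {"x": 0.25, "y": -0.12, "z": 0, "wx": 0, "wy": 0, "wz": -0.1}, {"x": 0.25, "y": -0.12, "z": 0, "wx": 0, "wy": 0, "wz": -0.1}])

```text
t: 3.52
eef_pos: [0.4596, -0.0337, 0.3126]
tool_rot: [-0.001, 0.955, 0.296, 0.001]
contact_force: [-0.5, -0.7, 0.4]
gripper_width: -0.002
```

```bash
python3 - <<'E'
from h import *
o=monitor.get_obs();print(o["eef_pos"],o["tool_rot"])
im=snap("wrist","w2");o,d=ray("wrist",[280,210]);print(o,d)
s=cams.read_camera("side");snap("side","s2");snap("top","t2")
c=cv2.resize(im[0:240,130:430][:,:,::-1],None,fx=2.5,fy=2.5,interpolation=cv2.INTER_CUBIC);cv2.imwrite("pics/w2c.png",c)
for n in("socket_unit","plate_home","switch_home"):
    print(n,[(np.round(x["location"],1),round(x["confidence"],2)) for x in finder.place_of("wrist",n)[:2]])
E
```

```text
[ 0.45957244 -0.03370404  0.31256377] [-5.65332147e-04  9.55199803e-01  2.95959588e-01  9.68542965e-04]
[0.5139525  0.0038285  0.45630636] [-0.22295837 -0.13462621 -0.96558344]
socket_unit [(array([277. ,  95.2]), 0.57)]
plate_home []
switch_home [(array([395.2,  92.6]), 0.57)]
```

View pics/w2c.png

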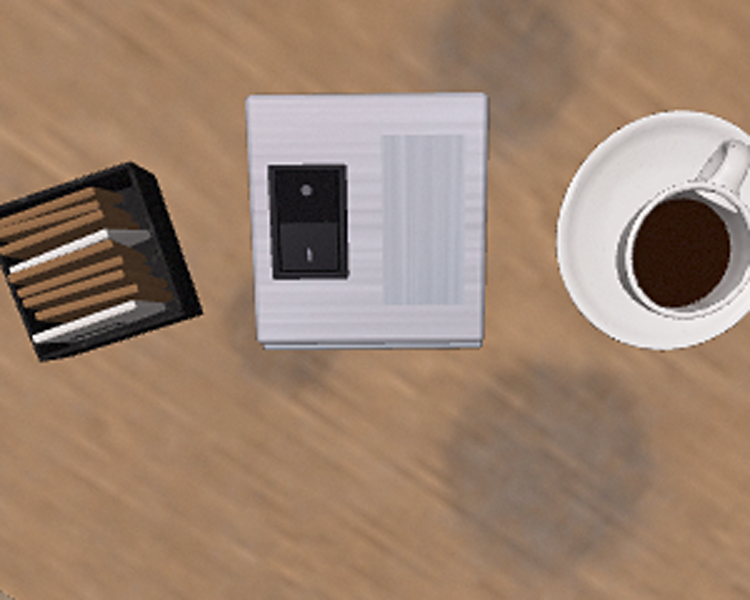

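Wrist crop: the cap corners are at crop pixels (248,94), (488,94), (483,341) and (258,341). The plate spans (382..464, 135..305), and the rocker spans (268..349, 164..278) with the dot end at the top. The view is now aligned with the unit. Next are crops of the side and top pictures for the cap height.

```bash
python3 - <<'E'
import cv2,numpy as np
a=cv2.imread("pics/side1.png")[210:300,208:308];b=cv2.imread("pics/top1.png")[185:275,230:330]
f=lambda i:cv2.resize(i,None,fx=6,fy=6,interpolation=cv2.INTER_CUBIC)
cv2.imwrite("pics/c1.png",f(a))
E
```

```text
(no output)
```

View pics/c1.png

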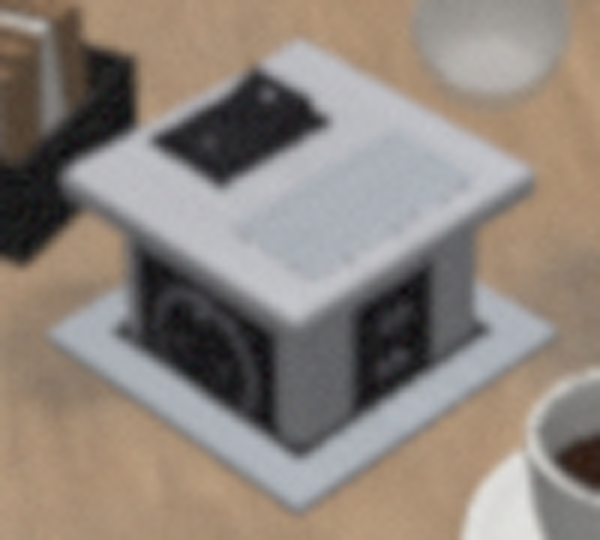

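Side crop: the cap top corners are at (62,172), (302,38), (535,180) and (297,318), and the bezel corners are at (48,330), (555,328) and (297,508). Now I'll fit the pose and height jointly.

```bash
cat > fit.py <<'E'
from h import *
from scipy.optimize import least_squares
np.set_printoptions(precision=4,suppress=True)
W=lambda l:[(np.array(p)+.5)/2.5-.5+[130,0] for p in l]
S=lambda l:[(np.array(p)+.5)/6-.5+[208,210] for p in l]
c=.052;b=.058
obs=[("wrist",p,(sx*c,sy*c,1)) for p,(sx,sy) in zip(W([(248,94),(488,94),(483,341),(258,341)]),[(1,1),(1,-1),(-1,-1),(-1,1)])]
obs+=[("wrist",p,(sx*.035,-.024+sy*.018,1)) for p,(sx,sy) in zip(W([(382,135),(464,135),(464,305),(382,305)]),[(1,1),(1,-1),(-1,-1),(-1,1)])]
obs+=[("side",p,(sx*c,sy*c,1)) for p,(sx,sy) in zip(S([(62,172),(302,38),(535,180),(297,318)]),[(-1,1),(1,1),(1,-1),(-1,-1)])]
obs+=[("side",p,(sx*b,sy*b,0)) for p,(sx,sy) in zip(S([(48,330),(555,328),(297,508)]),[(-1,1),(1,-1),(-1,-1)])]
def res(v,o):
    x,y,a,h=v;r=[]
    for cam,p,(u,w,t) in o:
        r+=list(proj(cam,[x+u*np.cos(a)-w*np.sin(a),y+u*np.sin(a)+w*np.cos(a),h if t else .004])-p)
    return r
for nm,o in(("all",obs),("wrist",obs[:8]),("side",obs[8:])):
    f=least_squares(res,[.53,.03,.6,.07],args=(o,));print(nm,f.x,np.degrees(f.x[2]),"rms",np.sqrt(np.mean(f.fun**2)))
v=least_squares(res,[.53,.03,.6,.07],args=(obs,)).x
s=monitor.get_obs();q=s["tool_rot"];from scipy.spatial.transform import Rotation as Ro
R=Ro.from_quat([q[1],q[2],q[3],q[0]]);tx=R.apply([1,0,0]);print("tool yaw",np.degrees(np.arctan2(tx[1],tx[0])),"tilt",R.apply([0,0,1]))
ca,sa=np.cos(v[2]),np.sin(v[2])
for nm,(u,w) in dict(switch=(.016,.026),plate=(0,-.024)).items():
    P=np.array([v[0]+u*ca-w*sa,v[1]+u*sa+w*ca,v[3]]);print(nm,P,"tool shift/0.2",R.inv().apply(P-s["eef_pos"])/.2)
E
python3 fit.py
```

```text
all [0.5375 0.0313 0.6064 0.065 ] 34.74664784629024 rms 0.8086496014967497
wrist [0.5372 0.0314 0.6066 0.0623] 34.75403851734579 rms 0.4689176315347887
side [0.5392 0.0315 0.6046 0.0656] 34.63918058443664 rms 0.6991811594006055
tool yaw 34.59148379946861 tilt [ 0.0025  0.0016 -1.    ]
switch [0.5358 0.0617 0.065 ] tool shift/0.2 [ 0.5772 -0.1712  1.2417]
plate [0.5512 0.0115 0.065 ] tool shift/0.2 [0.4978 0.079  1.2415]
```

Pose: the centre is at (0.5375, 0.031), the yaw is 34.7° and the cap top is at about 65 mm, so the raised edge is at about 76 mm. Moving over the switch.

>>> jog_arm(plan=[{"x": 0.15, "y": -0.045, "z": 0.1, "wx": 0, "wy": 0, "wz": 0}, {"x": 0.3, "y": -0.09, "z": 0.2, "wx": 0, "wy": 0, "wz": 0}, {"x": 0.45, "y": -0.13, "z": 0.35, "wx": 0, "wy": 0, "wz": 0}, {"x": 0.58, "y": -0.17, "z": 0.5, "wx": 0, "wy": 0, "wz": 0}, {"x": 0.58, "y": -0.17, "z": 0.65, "wx": 0, "wy": 0, "wz": 0}, {"x": 0.58, "y": -0.17, "z": 0.8, "wx": 0, "wy": 0, "wz": 0}, {"x": 0.58, "y": -0.17, "z": 0.9, "wx": 0, "wy": 0, "wz": 0}, {"x": 0.58, "y": -0.17, "z": 1.0, "wx": 0, "wy": 0, "wz": 0}, {"x": 0.58, "y": -0.17, "z": 1.0, "wx": 0, "wy": 0, "wz": 0}, {"x": 0.58, "y": -0.17, "z": 1.0, "wx": 0, "wy": 0, "wz": 0}])

```text
t: 4.7
eef_pos: [0.5358, 0.0616, 0.1129]
tool_rot: [-0.001, 0.955, 0.297, 0.0]
contact_force: [0.5, -0.0, 0.7]
gripper_width: -0.004
```

```bash
sed -i 's/^for nm,o in/import sys\nfor nm,o in/' fit.py; python3 - <<'E'
from h import *
im=snap("wrist","w3");s=snap("side","s3")
c=cv2.resize(s[170:300,180:340][:,:,::-1],(640,520),interpolation=cv2.INTER_CUBIC)
cv2.imwrite("pics/w3s.png",c)
v=[.5375,.0313,.6064,.065];ca,sa=np.cos(v[2]),np.sin(v[2])
s=monitor.get_obs();d=np.array(s["eef_pos"])[:2]-v[:2];print("tcp in unit frame",d@[ca,sa],d@[-sa,ca],s["eef_pos"],s["tool_rot"],s["contact_force"])
E
```

```text
tcp in unit frame 0.017290180981830813 0.02531052785257183 [0.53728263 0.06195169 0.11466438] [-2.56392085e-04  9.54812503e-01  2.97198728e-01  2.43618334e-03] [1.31641921 0.02869605 0.49980467]
```

View pics/w3s.png

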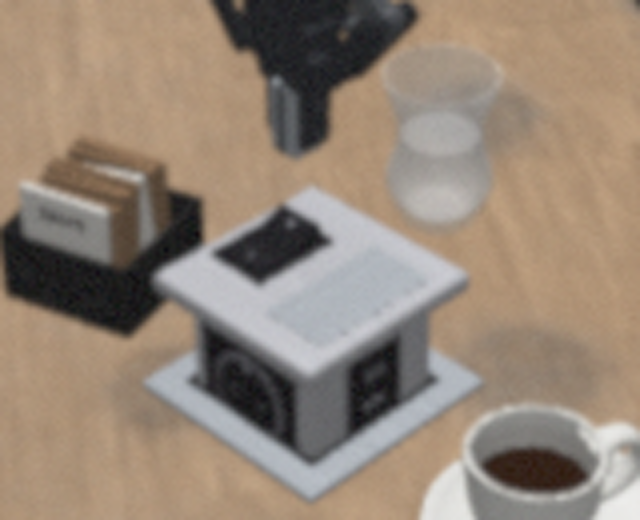

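Side crop: the closed fingertips at (295,150) hang straight above the +x end of the switch, and everything else is in place. Descending slowly.

>>> jog_arm(plan=[{"x": 0, "y": 0, "z": 0.05, "wx": 0, "wy": 0, "wz": 0}, {"x": 0, "y": 0, "z": 0.1, "wx": 0, "wy": 0, "wz": 0}, {"x": 0, "y": 0, "z": 0.14, "wx": 0, "wy": 0, "wz": 0}, {"x": 0, "y": 0, "z": 0.16, "wx": 0, "wy": 0, "wz": 0}, {"x": 0, "y": 0, "z": 0.16, "wx": 0, "wy": 0, "wz": 0}, {"x": 0, "y": 0, "z": 0.16, "wx": 0, "wy": 0, "wz": 0}])

```text
t: 5.3
eef_pos: [0.5372, 0.0621, 0.0823]
tool_rot: [-0.0, 0.955, 0.297, 0.002]
contact_force: [-0.2, -0.4, -0.3]
gripper_width: 0.002
```

>>> jog_arm(plan=[{"x": 0, "y": 0, "z": 0.01, "wx": 0, "wy": 0, "wz": 0}, {"x": 0, "y": 0, "z": 0.01, "wx": 0, "wy": 0, "wz": 0}, {"x": 0, "y": 0, "z": 0.01, "wx": 0, "wy": 0, "wz": 0}, {"x": 0, "y": 0, "z": 0.01, "wx": 0, "wy": 0, "wz": 0}])

```text
t: 5.63
eef_pos: [0.5373, 0.0621, 0.0804]
tool_rot: [-0.0, 0.955, 0.297, 0.002]
contact_force: [0.0, -0.1, -0.4]
gripper_width: 0.001
```

>>> jog_arm(plan=[{"x": 0, "y": 0, "z": 0.005, "wx": 0, "wy": 0, "wz": 0}, {"x": 0, "y": 0, "z": 0.01, "wx": 0, "wy": 0, "wz": 0}, {"x": 0, "y": 0, "z": 0.01, "wx": 0, "wy": 0, "wz": 0}, {"x": 0, "y": 0, "z": 0.01, "wx": 0, "wy": 0, "wz": 0}])

```text
t: 5.97
eef_pos: [0.5375, 0.0622, 0.0786]
tool_rot: [-0.0, 0.955, 0.297, 0.002]
contact_force: [0.6, 0.6, 1.4]
gripper_width: 0.001
```

>>> jog_arm(plan=[{"x": 0, "y": 0, "z": 0.005, "wx": 0, "wy": 0, "wz": 0}, {"x": 0, "y": 0, "z": 0.01, "wx": 0, "wy": 0, "wz": 0}, {"x": 0, "y": 0, "z": 0.01, "wx": 0, "wy": 0, "wz": 0}, {"x": 0, "y": 0, "z": 0.01, "wx": 0, "wy": 0, "wz": 0}])

```text
t: 6.3
eef_pos: [0.538, 0.0624, 0.0769]
tool_rot: [-0.0, 0.955, 0.297, 0.003]
contact_force: [0.5, 0.8, 3.3]
gripper_width: -0.0
```

>>> jog_arm(plan=[{"x": 0, "y": 0, "z": 0.005, "wx": 0, "wy": 0, "wz": 0}, {"x": 0, "y": 0, "z": 0.01, "wx": 0, "wy": 0, "wz": 0}, {"x": 0, "y": 0, "z": 0.01, "wx": 0, "wy": 0, "wz": 0}])

```text
t: 6.55
eef_pos: [0.5374, 0.0622, 0.0743]
tool_rot: [-0.0, 0.955, 0.297, 0.002]
contact_force: [-0.5, 0.9, -0.1]
gripper_width: 0.003
```

>>> jog_arm(plan=[{"x": 0, "y": 0, "z": 0.005, "wx": 0, "wy": 0, "wz": 0}, {"x": 0, "y": 0, "z": 0.01, "wx": 0, "wy": 0, "wz": 0}, {"x": 0, "y": 0, "z": 0.01, "wx": 0, "wy": 0, "wz": 0}])

```text
t: 6.8
eef_pos: [0.5368, 0.0619, 0.0717]
tool_rot: [-0.0, 0.955, 0.297, 0.002]
contact_force: [0.1, -0.1, 0.6]
gripper_width: 0.004
```

The force dropped from 3.3 N to 0 near z = 0.074, which suggests the snap. I'll lift clear, shift towards the plate and look.

>>> jog_arm(plan=[{"x": 0, "y": 0, "z": -0.1, "wx": 0, "wy": 0, "wz": 0}, {"x": 0, "y": 0, "z": -0.2, "wx": 0, "wy": 0, "wz": 0}, {"x": -0.08, "y": 0.13, "z": -0.25, "wx": 0, "wy": 0, "wz": 0}, {"x": -0.08, "y": 0.25, "z": -0.25, "wx": 0, "wy": 0, "wz": 0}, {"x": -0.08, "y": 0.25, "z": -0.25, "wx": 0, "wy": 0, "wz": 0}, {"x": -0.08, "y": 0.25, "z": -0.25, "wx": 0, "wy": 0, "wz": 0}])

```text
t: 7.3
eef_pos: [0.5523, 0.01, 0.1216]
tool_rot: [-0.0, 0.955, 0.296, 0.002]
contact_force: [-0.2, 0.6, -0.3]
gripper_width: 0.002
```

```bash
python3 - <<'E'
from h import *
w=snap("wrist","w4");s=snap("side","s4")
a=cv2.resize(s[200:290,200:310][:,:,::-1],(550,450),interpolation=cv2.INTER_CUBIC)
cv2.imwrite("pics/v4.png",a)
v=[.5375,.0313,.6064,.065];ca,sa=np.cos(v[2]),np.sin(v[2])
s=monitor.get_obs();d=np.array(s["eef_pos"])[:2]-v[:2];print("tcp in unit frame",d@[ca,sa],d@[-sa,ca],s["eef_pos"],s["contact_force"],s["t"])
E
```

```text
tcp in unit frame 0.0005276459385327049 -0.02354060786631927 [0.55134967 0.01225728 0.1212948 ] [ 0.07750642  0.43291331 -0.38691974] 7.4
```

View pics/v4.png

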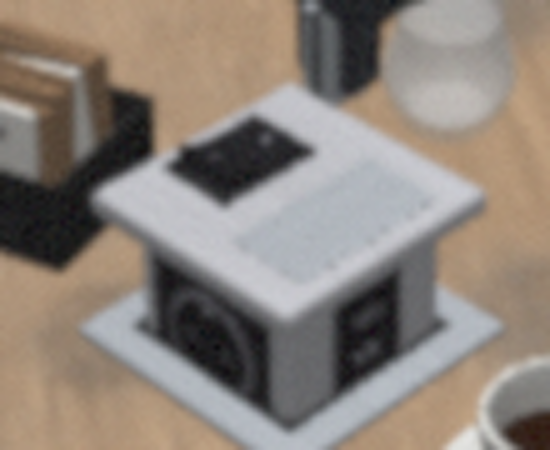

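View pics/w4.png

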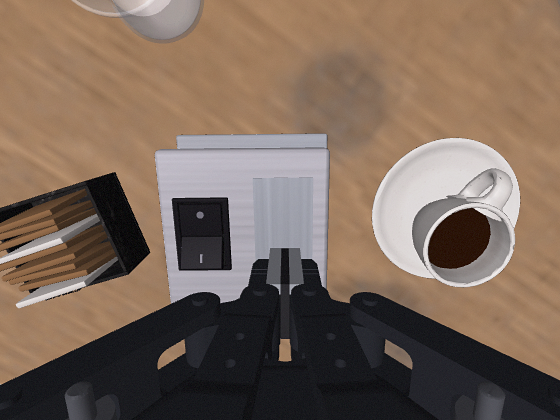

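Side crop: the raised bump is now at the −x end (183,155) and the +x end lies level, so the switch is off. The wrist view agrees, with the dot half flat and the I half enlarged. The tower height is unchanged, and the fingers are over the plate. Descending to the plate.

>>> jog_arm(plan=[{"x": 0, "y": 0.01, "z": 0.06, "wx": 0, "wy": 0, "wz": 0}, {"x": 0, "y": 0.01, "z": 0.12, "wx": 0, "wy": 0, "wz": 0}, {"x": 0, "y": 0.01, "z": 0.18, "wx": 0, "wy": 0, "wz": 0}, {"x": 0, "y": 0.01, "z": 0.23, "wx": 0, "wy": 0, "wz": 0}, {"x": 0, "y": 0.01, "z": 0.24, "wx": 0, "wy": 0, "wz": 0}, {"x": 0, "y": 0.01, "z": 0.24, "wx": 0, "wy": 0, "wz": 0}])

```text
t: 7.9
eef_pos: [0.5515, 0.0109, 0.0718]
tool_rot: [-0.001, 0.955, 0.298, -0.0]
contact_force: [-0.9, 0.2, 0.3]
gripper_width: -0.001
```

>>> jog_arm(plan=[{"x": 0, "y": 0, "z": 0.005, "wx": 0, "wy": 0, "wz": 0}, {"x": 0, "y": 0, "z": 0.01, "wx": 0, "wy": 0, "wz": 0}, {"x": 0, "y": 0, "z": 0.015, "wx": 0, "wy": 0, "wz": 0}, {"x": 0, "y": 0, "z": 0.02, "wx": 0, "wy": 0, "wz": 0}, {"x": 0, "y": 0, "z": 0.025, "wx": 0, "wy": 0, "wz": 0}, {"x": 0, "y": 0, "z": 0.03, "wx": 0, "wy": 0, "wz": 0}, {"x": 0, "y": 0, "z": 0.035, "wx": 0, "wy": 0, "wz": 0}, {"x": 0, "y": 0, "z": 0.04, "wx": 0, "wy": 0, "wz": 0}])

```text
t: 8.57
eef_pos: [0.5519, 0.0109, 0.0658]
tool_rot: [-0.001, 0.955, 0.298, 0.0]
contact_force: [-6.3, -1.4, 20.1]
gripper_width: -0.005
```

>>> jog_arm(plan=[{"x": 0, "y": 0, "z": 0.012, "wx": 0, "wy": 0, "wz": 0}, {"x": 0, "y": 0, "z": 0.02, "wx": 0, "wy": 0, "wz": 0}, {"x": 0, "y": 0, "z": 0.028, "wx": 0, "wy": 0, "wz": 0}, {"x": 0, "y": 0, "z": 0.036, "wx": 0, "wy": 0, "wz": 0}, {"x": 0, "y": 0, "z": 0.044, "wx": 0, "wy": 0, "wz": 0}, {"x": 0, "y": 0, "z": 0.052, "wx": 0, "wy": 0, "wz": 0}, {"x": 0, "y": 0, "z": 0.06, "wx": 0, "wy": 0, "wz": 0}, {"x": 0, "y": 0, "z": 0.068, "wx": 0, "wy": 0, "wz": 0}])

```text
t: 9.23
eef_pos: [0.5519, 0.0109, 0.0542]
tool_rot: [0.0, 0.955, 0.298, 0.0]
contact_force: [-7.3, -1.2, 20.8]
gripper_width: 0.002
```

>>> jog_arm(plan=[{"x": 0, "y": 0, "z": 0.016, "wx": 0, "wy": 0, "wz": 0}, {"x": 0, "y": 0, "z": 0.024, "wx": 0, "wy": 0, "wz": 0}, {"x": 0, "y": 0, "z": 0.032, "wx": 0, "wy": 0, "wz": 0}, {"x": 0, "y": 0, "z": 0.04, "wx": 0, "wy": 0, "wz": 0}, {"x": 0, "y": 0, "z": 0.048, "wx": 0, "wy": 0, "wz": 0}, {"x": 0, "y": 0, "z": 0.056, "wx": 0, "wy": 0, "wz": 0}, {"x": 0, "y": 0, "z": 0.064, "wx": 0, "wy": 0, "wz": 0}, {"x": 0, "y": 0, "z": 0.072, "wx": 0, "wy": 0, "wz": 0}, {"x": 0, "y": 0, "z": 0.08, "wx": 0, "wy": 0, "wz": 0}, {"x": 0, "y": 0, "z": 0.088, "wx": 0, "wy": 0, "wz": 0}, {"x": 0, "y": 0, "z": 0.096, "wx": 0, "wy": 0, "wz": 0}, {"x": 0, "y": 0, "z": 0.104, "wx": 0, "wy": 0, "wz": 0}])

```text
t: 10.23
eef_pos: [0.5519, 0.0109, 0.0353]
tool_rot: [0.001, 0.955, 0.298, 0.0]
contact_force: [-7.3, 0.1, 21.0]
gripper_width: -0.003
```

>>> jog_arm(plan=[{"x": 0, "y": 0, "z": 0.016, "wx": 0, "wy": 0, "wz": 0}, {"x": 0, "y": 0, "z": 0.024, "wx": 0, "wy": 0, "wz": 0}, {"x": 0, "y": 0, "z": 0.032, "wx": 0, "wy": 0, "wz": 0}, {"x": 0, "y": 0, "z": 0.04, "wx": 0, "wy": 0, "wz": 0}, {"x": 0, "y": 0, "z": 0.048, "wx": 0, "wy": 0, "wz": 0}, {"x": 0, "y": 0, "z": 0.056, "wx": 0, "wy": 0, "wz": 0}, {"x": 0, "y": 0, "z": 0.062, "wx": 0, "wy": 0, "wz": 0}, {"x": 0, "y": 0, "z": 0.068, "wx": 0, "wy": 0, "wz": 0}, {"x": 0, "y": 0, "z": 0.073, "wx": 0, "wy": 0, "wz": 0}])

```text
t: 10.98
eef_pos: [0.5519, 0.0109, 0.0226]
tool_rot: [0.001, 0.955, 0.298, 0.0]
contact_force: [-7.4, -1.6, 20.3]
gripper_width: -0.001
```

>>> jog_arm(plan=[{"x": 0, "y": 0, "z": 0.012, "wx": 0, "wy": 0, "wz": 0}, {"x": 0, "y": 0, "z": 0.017, "wx": 0, "wy": 0, "wz": 0}, {"x": 0, "y": 0, "z": 0.022, "wx": 0, "wy": 0, "wz": 0}, {"x": 0, "y": 0, "z": 0.027, "wx": 0, "wy": 0, "wz": 0}, {"x": 0, "y": 0, "z": 0.032, "wx": 0, "wy": 0, "wz": 0}, {"x": 0, "y": 0, "z": 0.037, "wx": 0, "wy": 0, "wz": 0}, {"x": 0, "y": 0, "z": 0.042, "wx": 0, "wy": 0, "wz": 0}])

```text
t: 11.57
eef_pos: [0.5519, 0.0109, 0.0161]
tool_rot: [0.002, 0.955, 0.297, 0.0]
contact_force: [-7.4, -0.5, 20.2]
gripper_width: 0.004
```

>>> jog_arm(plan=[{"x": 0, "y": 0, "z": 0.009, "wx": 0, "wy": 0, "wz": 0}, {"x": 0, "y": 0, "z": 0.012, "wx": 0, "wy": 0, "wz": 0}, {"x": 0, "y": 0, "z": 0.015, "wx": 0, "wy": 0, "wz": 0}, {"x": 0, "y": 0, "z": 0.018, "wx": 0, "wy": 0, "wz": 0}])

```text
t: 11.9
eef_pos: [0.5519, 0.0109, 0.0144]
tool_rot: [0.003, 0.955, 0.297, 0.0]
contact_force: [-7.2, 0.4, 20.0]
gripper_width: 0.003
```

>>> jog_arm(plan=[{"x": 0, "y": 0, "z": 0.01, "wx": 0, "wy": 0, "wz": 0}, {"x": 0, "y": 0, "z": 0.014, "wx": 0, "wy": 0, "wz": 0}, {"x": 0, "y": 0, "z": 0.017, "wx": 0, "wy": 0, "wz": 0}])

```text
t: 12.15
eef_pos: [0.552, 0.0109, 0.0139]
tool_rot: [0.003, 0.955, 0.297, -0.0]
contact_force: [-12.9, -0.0, 39.7]
gripper_width: -0.003
```

The force rose to about 40 N with z stopped at 0.0139, so it is on the hard stop. Retreating straight up.

>>> jog_arm(plan=[{"x": 0, "y": 0, "z": -0.01, "wx": 0, "wy": 0, "wz": 0}, {"x": 0, "y": 0, "z": -0.05, "wx": 0, "wy": 0, "wz": 0}, {"x": 0, "y": 0, "z": -0.15, "wx": 0, "wy": 0, "wz": 0}, {"x": 0, "y": 0, "z": -0.3, "wx": 0, "wy": 0, "wz": 0}, {"x": 0, "y": 0, "z": -0.45, "wx": 0, "wy": 0, "wz": 0}, {"x": 0, "y": 0, "z": -0.6, "wx": 0, "wy": 0, "wz": 0}, {"x": 0, "y": 0, "z": -0.75, "wx": 0, "wy": 0, "wz": 0}, {"x": 0, "y": 0, "z": -0.75, "wx": 0, "wy": 0, "wz": 0}])

```text
t: 12.82
eef_pos: [0.5554, 0.0127, 0.1701]
tool_rot: [0.005, 0.955, 0.297, 0.005]
contact_force: [1.4, -0.3, -0.0]
gripper_width: 0.0
```

```bash
python3 - <<'E'
from h import *
s=snap("side","s5")
cv2.imwrite("pics/v5.png",cv2.resize(s[180:330,180:370][:,:,::-1],(760,600),interpolation=cv2.INTER_CUBIC))
v=[.5375,.0313,.6064];ca,sa=np.cos(v[2]),np.sin(v[2])
for h in(.014,.019):
  print(h,[((proj("side",[v[0]+u*ca-w*sa,v[1]+u*sa+w*ca,h])-[180,180])*4).round(0) for u,w in((-.052,-.052),(.052,-.052),(-.052,.052))])
print(monitor.get_obs()["contact_force"])
E
```

```text
0.014 [array([305., 427.]), array([463., 321.]), array([152., 321.])]
0.019 [array([305., 419.]), array([463., 313.]), array([152., 313.])]
[ 0.03866259 -0.12206803 -0.27467878]
```

View pics/v5.png

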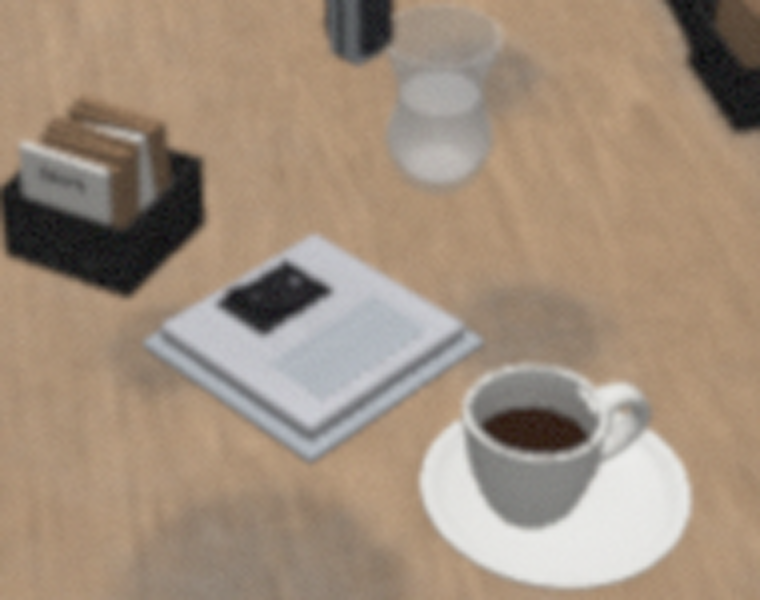

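The cap lies on the bezel: its corners at (312,430), (465,325) and (160,328) match the 14 mm prediction. The switch still shows off, and the cup, glass and caddy have not moved. Handing in.

```bash
python3 -c "
from station import bot;print(bot.hand_in())"
```

```text
the job is handed in; nothing more can be done
None
```

The tower is switched off and pressed fully home, and the job is handed in; it finished at about 13 s of the 45 s allowed.

- **Switch:** I pushed the raised end with the closed fingertips. The highest push I read was about 3.3 N, and it dropped to zero as the rocker snapped over. The side and wrist pictures then showed it off, with the tower still at its starting height of about 65 mm.
- **Tower:** I then pressed on the push plate. It slid down at about 20–21 N until the fingertip stopped at 13.9 mm and the force rose to about 40 N on the hard stop. I lifted off straight after. That peak was somewhat firmer than I meant, and was on the fingertips, not the arm or the gripper's body.
- **Last checks:** The final side picture showed the cap on the bezel, with its corners within about 2 camera pixels of the 14 mm position. The switch was still off, and the gripper was clear at 17 cm with no contact force. The cup and saucer, glass and caddy looked unmoved by eye; I did not measure them again. None of the checks failed or disagreed.

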